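# Lock the battery cover with the flat driver

## Task

Lock the battery cover of the dark grey instrument case: take the flat driver (the square-handled one) from its stand, set its blade in the slot of the lock screw and turn the screw clockwise, as seen from above, right up to its stop, keeping the blade seated in the slot all the way. Then put the flat driver back upright in the free opening of its stand, fully down, and let go. Turn the screw with the driver only, never with the fingers, and leave the other things on the bench where they are.

Things in the scene. Friction and masses are not known exactly. Their poses are not given: they have to be found in the camera images.
- flat_driver: Flat driver, 149 mm, 0.14 to 0.24 kg, blade down in an opening of the stand. Origin: middle of the blade's bottom edge; z up the shaft, x along the blade's width. Blade 24 (x) x 4 (y) x 20 mm; shaft 10 mm round; collar 46 mm round at z 75 to 81; black SQUARE handle 30 x 30 mm (faces square to x, y) at z 81 to 149. In the stand the collar rests on its top, origin 15 mm above the bench. Half a turn makes no difference.
- nut_driver: Bystander: stubby nut driver, 117 mm long, with the same collar and a short ROUND black handle (38 mm diameter, its top 132 mm above the bench), standing in the other opening of the stand. Leave it alone. Origin: bottom of its tip, z up.
- stand: Fixed aluminium driver stand, block 70 (x) x 190 (y) x 90 (z) mm. Origin: centre of its underside. Its two openings go right through, lie at y -50 mm and y +50 mm, and are 33 mm along x by 17 mm along y, so a blade goes in along the stand's x.
- stand_hole0 (a point): Centre of the stand's opening at its y -50 mm, at the top face, 90 mm above the bench.
- stand_hole1 (a point): Centre of the stand's opening at its y +50 mm, at the top face, 90 mm above the bench.
- case: Fixed dark grey instrument case, 130 (x) x 200 (y) x 60 (z) mm, black battery cover (4 mm high) on top over its -y part. Origin: centre of its underside. The lock screw stands on its top at x 0, y +60 mm.
- slot (a point): Centre of the slot's floor in the steel lock screw, 70 mm above the bench, turning with it: x along the slot, z up. Head 41 mm round, its top 10 mm above the floor; slot open at both ends, 8 mm wide with straight walls for 7 mm, then 45-degree lead-ins to 14 mm at the top. A latch tongue below, along +x, reaches 62 mm from the axis.
- lock_screw (a joint): Angle of the lock screw, rad; grows clockwise seen from above. Starts at 0 to 0.3 (open, tongue off the cover); hard stop at 1.35 (locked, tongue over the black cover, along the case's -y). Friction about 0.12 N m, no spring: stays where left. The blade has about 0.17 rad of play in the slot each way.
- solder_reel: Bystander: metal reel, 64 mm diameter, 50 mm high. Leave it alone. Origin: centre of its underside.
- multimeter: Bystander: yellow hand meter, 180 x 85 x 38 mm, lying. Leave it alone. Origin: centre of its underside.
- brush: Bystander: bench brush, about 170 mm long; origin on its underside. Leave it alone.
Mind the look-alikes: they are no part of the job. There is more than one size of the stand; the job needs the smaller.

How it is judged (in metres and radians):
On the way, in this order (a step that is already met when the one before it is completed fails the run):
1. The driver's blade is seated in the slot (its edge within 5 mm of the slot's floor, within 10 mm of the axis) while the screw still stands open (below 0.5 rad) (z of flat_driver in the frame of slot between -0.004 and 0.005 m and horizontal distance between flat_driver and slot below 0.01 m and angle between the x axis of flat_driver and the x axis of slot, either way round below 0.4 rad and value of joint lock_screw below 0.5 rad), for 0.2 s.
2. The screw is turned up to its stop (above 1.25 rad) with the blade still seated (z of flat_driver in the frame of slot between -0.004 and 0.005 m and horizontal distance between flat_driver and slot below 0.01 m and angle between the x axis of flat_driver and the x axis of slot, either way round below 0.4 rad and value of joint lock_screw above 1.25 rad), for 0.2 s.
At the end, for the whole second after the job is handed in: The lock screw stands at its stop (above 1.25 rad), and the flat driver stands at rest in an opening of the stand, blade down and upright within 0.12 rad, collar down on the stand (blade's edge 9 to 21 mm above the bench, within 13 mm of the opening's centre) (value of joint lock_screw above 1.25 rad and (horizontal distance between flat_driver and stand_hole0 below 0.013 m or horizontal distance between flat_driver and stand_hole1 below 0.013 m) and height (world z) of flat_driver between 0.009 and 0.021 m and angle between flat_driver's own z axis and vertical below 0.12 rad and linear speed of flat_driver below 0.02 m/s and angular speed of flat_driver below 0.2 rad/s); the robot touches nothing.
It fails at once if The screw is between open and its stop (0.5 to 1.2 rad) while the blade is not seated in the slot (value of joint lock_screw between 0.5 and 1.2 rad and not (z of flat_driver in the frame of slot between -0.004 and 0.005 m and horizontal distance between flat_driver and slot below 0.01 m and angle between the x axis of flat_driver and the x axis of slot, either way round below 0.4 rad)).
It fails at once if The fingers touch the lock screw or its tongue (more than 1 N) (contact force between the fingers and lock_screw above 1 N).
It fails at once if Another thing on the bench is shifted by more than 30 mm (distance of any of nut_driver, solder_reel, multimeter, brush from where it was at the start of the episode above 0.03 m).
It also fails if it takes over 58 s, if anything falls off the work surface, if the arm or the gripper's body presses on something with over 40 N, if the wrist force passes 120 N, or if a joint passes its speed limit or range.

## Robot

A 6-joint arm with a two-finger parallel gripper is mounted at the origin on the work surface. World frame = base frame: x ahead of the robot, y to its left, z up, the work surface at z = 0. Lengths are in m, angles in degrees, forces in N, time in s.
With the tool pointing down it reaches from about 0.275 to 0.85 m from the base axis. Payload 5.2 kg.
Tool frame: the origin (TCP) lies on the centre line of the jaws, within the pads' length; the fingertips stand 11 mm ahead of it and the grasp point (between the pads) lies 8 mm behind it (r.finger_overhang is the distance from the TCP to the fingertips, in m); z points along the fingers, y is the direction in which the jaws open and shut (so a half turn about z gives the same grasp; the last joint's range is limited). The gripper opens to 85 mm and grips with 20 to 120 N. Pads are 22 mm wide; open, the fingers measure 114 mm over their backs; the gripper's body (76 mm by 85 mm) begins 54 mm behind the grasp point. The pads swing forward as they close: fully open they stand 13 mm farther back than shut.
Start: joints at [51.921, 14.817, 87.949, -0, 77.235, -11.62], TCP at [0.245, 0.492, 0.242] pointing down, gripper open.
Joint ranges: [-179.93, 179.93], [-52.35, 119.4], [10.71, 147.94], [-69.91, 249.91], [12.55, 155.21], [-178.61, 178.61]. Speed limits (degrees/s): [147.25, 147.25, 180, 180, 180, 180].

## Interface

Orientations are given as [roll, pitch, yaw] about the fixed x, y, z axes, in that order (R = Rz(yaw) Ry(pitch) Rx(roll)).
In Python, from plant import r gives the robot as it stands.
- The arm moves only by the tool carry_out, never from a script. Its argument "moves" is a list that holds one entry, the list of rows, each a list of 7 numbers: the shift along the tool's x, y, z normalised to -1 to 1, where 1 is 50 mm, then the turn, a rotation vector about the tool's x, y, z normalised to -1 to 1, where 1 is 30 degrees, then the gripper command: -1 is fully open, 1 is shut, values between are in proportion. In form: [[[x, y, z, ax, ay, az, hand], ...]]. A call has 1 to 20 rows; each row shifts and turns the commanded pose from where the row before left it, along the tool's axes as they then stand; what a row does not reach is not made up. A row lasts 1/12 s, in which the tool goes at most 41.7 mm and 7.16 degrees, less where a joint would pass 70% of its speed; a pose out of reach is approached as far as the arm can. A call with a number of a shift or a turn outside -1 to 1 is refused whole. A call with a gripper value outside its range is refused whole. The fingers move at their own pace and stop on an object; "force" is the grip in N (left out, the last holds). Time passes only in rows, so rows that do not move let the fingers close. It gives the time, the measured TCP pose, the force and the opening at its end, in the units of the state.
- r.get_state(): the state, without advancing time (a new reading comes with each control period).
- r.camera(name): name is "scene" or "top"; returns a dict with "image" (400x640x3 uint8, blue, green, red), "range_z" (400x640 float32, m along the optical axis (not along the pixel's ray), 0 where there is no reading), "vertical_fov" (degrees; the focal length in pixels is half the picture's height over the tangent of half this angle, whatever the lens; pixels are square), "cx", "cy" (the principal point, pixels), "pose" (4x4, takes a point from camera to world coordinates). Camera axes: x right, y down, z forward; pixel columns grow to the right and rows downward; lengths in m; the calibration is good to about 2 mm. A picture is of the moment at which its call begins.
- r.hand_in(): hands the job in, once; it reports no verdict.
The state is a dict: "time": time; "qpos": joint angles; "qvel": joint speeds; "joint_efforts": joint torques, N m; "eef_pos": TCP position; "tool_rot": TCP orientation; "contact_force": force on the tool from outside, world axes, zero at the start; "torque": the same for the moment, N m; "grip_width": finger opening in m.
Only numpy, scipy, OpenCV 4.12 (cv2) and the standard library are available. Lean on these libraries where they do the work, as an engineer would, in place of code of your own. Each camera call takes 0.05 s, during which the arm holds its last target. There are 200 camera calls.

## Working session

There is one attempt and no reset: what is moved stays moved. The work goes in short steps, Python scripts to look and compute and a tool call to move; the robot and the scene stay as the last step left them, time stands still between calls to the robot, and variables do not carry over. Pictures are saved under pics/ and viewed, about 8 in all and at most 12, crops included, and the job is handed in when it is done.

Besides the shell and the picture viewer there is one more tool, called after "Call:" as name([rows], argument=value, ...), one row to a line, values as JSON. carry_out: Moves the arm, as the interface text tells. Its arguments: {"type":"object","properties":{"moves":{"type":"array","items":{"type":"array","items":{"type":"array","items":{"type":"number"}}}},"force":{"type":"number"}},"required":["moves"]}

```bash
mkdir -p pics; ls; cat > h.py <<'E'
import numpy as np, cv2
from plant import r
def shot(n):
    c=r.camera(n); return c
def P(c,u,v,z=None):
    f=c['image'].shape[0]/2/np.tan(np.radians(c['vertical_fov'])/2)
    if z is None: z=c['range_z'][int(v),int(u)]
    p=np.array([(u-c['cx'])/f*z,(v-c['cy'])/f*z,z,1]); return (np.array(c['pose'])@p)[:3]
def Ph(c,u,v,h):
    a=P(c,u,v,1.0);o=np.array(c['pose'])[:3,3]; d=a-o; return o+d*(h-o[2])/d[2]
E
python3 - <<'E'
from h import *
import pickle
for n in('scene','top'):
    c=shot(n); pickle.dump(c,open(n+'0.pkl','wb')); cv2.imwrite(f'pics/{n}0.png',c['image']); print(n,c['vertical_fov'],c['cx'],c['cy'],np.round(c['pose'],3).tolist())
print(r.get_state())
E
```

```text
pics
scene 44.63879449553494 324.8364265154286 205.39142755516576 [[-0.463, 0.742, -0.485, 1.318], [0.886, 0.378, -0.268, 0.415], [-0.016, -0.553, -0.833, 1.408], [0.0, 0.0, 0.0, 1.0]]
top 51.390540191145185 320.77720418536154 199.50915377233457 [[-0.028, -0.982, 0.189, 0.34], [-1.0, 0.026, -0.01, 0.02], [0.004, -0.189, -0.982, 1.15], [0.0, 0.0, 0.0, 1.0]]
{'time': 0.1, 'qpos': array([ 5.19221691e+01,  1.48554821e+01,  8.80035169e+01,  8.52331460e-04,
        7.72351783e+01, -1.16197785e+01]), 'qvel': array([-0.03313094, -0.24475462, -0.09573535, -0.08681633, -0.00319628,
       -0.06026887]), 'joint_efforts': array([ 3.22800297e-03, -4.46971929e+01, -2.91251332e+01, -1.05979466e-04,
        6.19593295e-03, -1.25337223e-05]), 'eef_pos': array([0.24474362, 0.49204686, 0.24156311]), 'tool_rot': array([-1.79907920e+02, -1.97827270e-02,  1.53541743e+02]), 'contact_force': array([ 0.34931921, -0.43808814,  0.0584072 ]), 'torque': array([-0.0127905 , -0.00654801,  0.00297242]), 'grip_width': 0.08571195733286822}
```

View pics/top0.png

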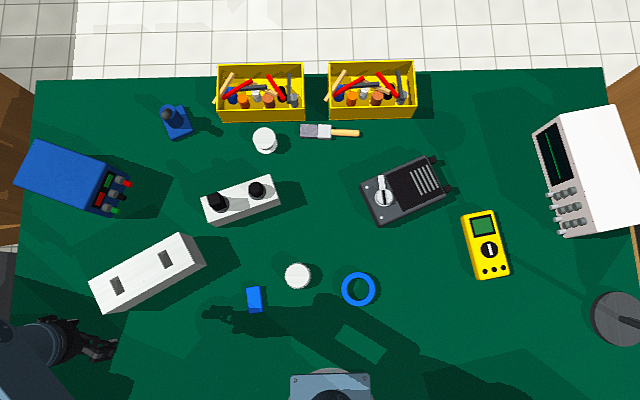

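View pics/scene0.png

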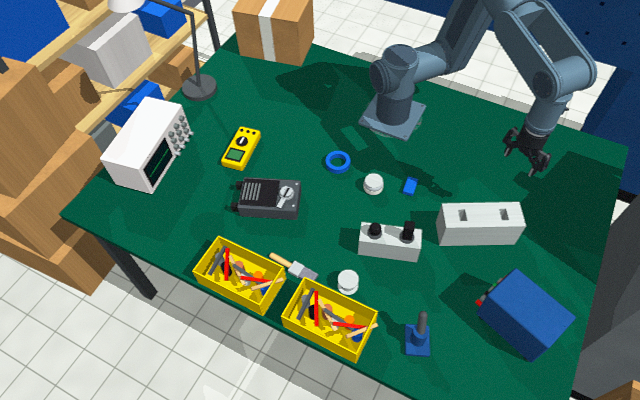

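The top view shows two stands. The one at top (240,200), which holds two black-handled drivers, is the smaller. The empty, bigger one at (148,273) is a look-alike. The case is at (403,190). Next, enlarged crops to tell the square handle from the round one.

```bash
python3 - <<'E'
from h import *
import pickle
t=pickle.load(open('top0.pkl','rb'));s=pickle.load(open('scene0.pkl','rb'))
def crop(c,x,y,w,h,k): return cv2.resize(c['image'][y:y+h,x:x+w],None,fx=k,fy=k,interpolation=cv2.INTER_CUBIC)
a=crop(t,190,165,100,70,4); b=crop(t,350,145,100,90,4)[:280]; c=crop(s,350,210,100,70,4); d=crop(s,225,165,100,70,4)
cv2.imwrite('pics/c1.png',np.vstack([np.hstack([a,b]),np.hstack([c,d])]))
for n,cc,(u,v) in [('hL',t,(217,200)),('hR',t,(257,190)),('stand corner',t,(237,195)),('big',t,(140,275)),('screw',t,(383,197)),('sL',s,(375,229)),('sR',s,(408,228))]: print(n,P(cc,u,v).round(4))
# top faces by height
H,W=t['range_z'].shape
f=H/2/np.tan(np.radians(t['vertical_fov'])/2)
v,u=np.mgrid[:H,:W];z=t['range_z'];X=np.stack([(u-t['cx'])/f*z,(v-t['cy'])/f*z,z,np.ones_like(z)],-1)@np.array(t['pose']).T
np.save('X.npy',X[...,:3])
def rect(n,box,lo,hi):
    x0,y0,x1,y1=box;q=X[y0:y1,x0:x1,:3].reshape(-1,3);q=q[(q[:,2]>lo)&(q[:,2]<hi)]
    rr=cv2.minAreaRect((q[:,:2]*1000).astype(np.float32));print(n,len(q),rr,np.median(q,0).round(4))
rect('stand',(190,165,290,235),.083,.096)
rect('big',(80,220,215,325),.08,.2)
rect('case',(350,145,460,235),.052,.068)
rect('h square/round',(200,180,236,216),.12,.175)
rect('h2',(240,170,275,205),.12,.175)
E
```

```text
hL [0.5351 0.2608 0.1647]
hR [0.5641 0.1691 0.1333]
stand corner [0.5626 0.2281 0.0859]
big [0.363  0.4571 0.1157]
screw [ 0.5501 -0.1553  0.0703]
sL [0.5808 0.1802 0.129 ]
sR [0.5566 0.2729 0.1692]
stand 1449 ((555.073974609375, 223.78482055664062), (71.75978088378906, 190.23367309570312), 18.30478858947754) [0.5517 0.22   0.0901]
big 4036 ((391.0329895019531, 417.59478759765625), (92.5710678100586, 333.98333740234375), 28.48344612121582) [0.3682 0.4532 0.1157]
case 3096 ((573.3499755859375, -212.1403350830078), (130.4002227783203, 203.40379333496094), 22.64240837097168) [ 0.5723 -0.215   0.0627]
h square/round 223 ((538.4151611328125, 270.343505859375), (30.62443733215332, 30.10502815246582), 18.22978401184082) [0.5356 0.2669 0.1625]
h2 170 ((569.4363403320312, 175.8872528076172), (35.33279037475586, 35.956581115722656), 1.4020298719406128) [0.5683 0.1743 0.1299]
```

View pics/c1.png

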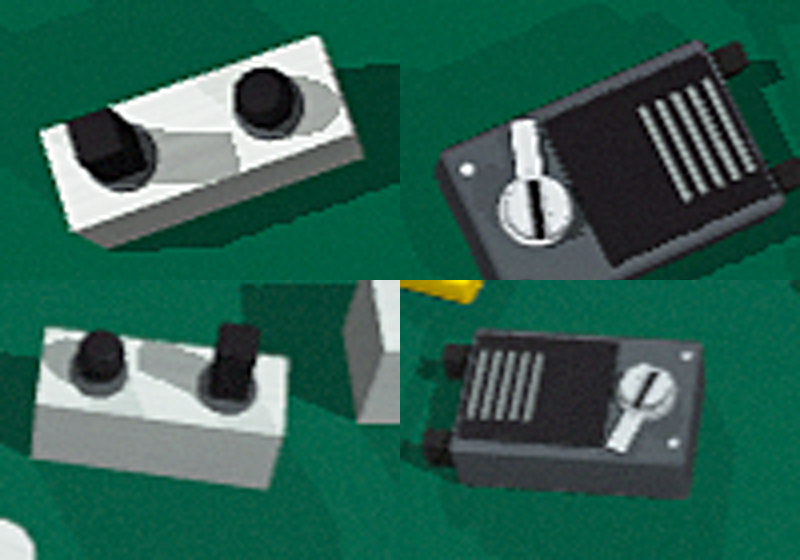

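The square handle is at top (217,200) and scene (408,228), at 165 mm height as it should be. The round nut driver is at top (257,190). The screw's slot is clear, at top (383,197), and its tongue points towards +x. Next I'll measure the screw more finely.

```bash
python3 - <<'E'
from h import *
import pickle
t=pickle.load(open('top0.pkl','rb'));s=pickle.load(open('scene0.pkl','rb'))
def gridX(c):
    z=c['range_z'];H,W=z.shape;f=H/2/np.tan(np.radians(c['vertical_fov'])/2);v,u=np.mgrid[:H,:W]
    return (np.stack([(u-c['cx'])/f*z,(v-c['cy'])/f*z,z,np.ones_like(z)],-1)@np.array(c['pose']).T)[...,:3]
for n,c,(x0,y0,x1,y1) in [('top',t,(370,165,398,212)),('scene',s,(270,175,305,222))]:
    X=gridX(c)[y0:y1,x0:x1];g=cv2.cvtColor(c['image'],cv2.COLOR_BGR2GRAY)[y0:y1,x0:x1]
    m=(g>150); d=np.hypot(X[...,0]-.55,X[...,1]+.156)
    tong=m&(d>.026)&(d<.07)&(X[...,2]>.055)&(X[...,2]<.09)
    head=m&(X[...,2]>.073)&(d<.03)
    (cx,cy),rad=cv2.minEnclosingCircle((X[head][:,:2]*1000).astype(np.float32)); hm=X[head].mean(0)
    q=X[tong]; print(n,'head',head.sum(),cx,cy,rad,hm.round(4),'tongue',tong.sum(),q.mean(0).round(4), np.degrees(np.arctan2(q[:,1].mean()-cy/1e3,q[:,0].mean()-cx/1e3)), 'tip',np.hypot(q[:,0]-cx/1e3,q[:,1]-cy/1e3).max())
    slot=(g<90)&(d<.014); q=(X[slot][:,:2]*1000).astype(np.float32)
    vx,vy,px,py=cv2.fitLine(q,cv2.DIST_L2,0,.01,.01).ravel(); print(' slot',slot.sum(),np.degrees(np.arctan2(vy,vx)),px,py)
# handle via scene camera
X=gridX(s)
for n,lo,hi,cc in [('sq',.155,.175,(.5388,.2705)),('stand',.084,.096,(.555,.224))]:
    m=(X[...,2]>lo)&(X[...,2]<hi)&(np.hypot(X[...,0]-cc[0],X[...,1]-cc[1])<(.03 if n=='sq' else .12)); print(n,m.sum(),cv2.minAreaRect((X[m][:,:2]*1000).astype(np.float32)),X[m].mean(0))
X=gridX(t)
m=(X[...,2]>.155)&(X[...,2]<.175)&(np.hypot(X[...,0]-.5388,X[...,1]-.2705)<.03); print('sq top',m.sum(),cv2.minAreaRect((X[m][:,:2]*1000).astype(np.float32)),X[m].mean(0))
E
```

```text
top head 148 550.1110229492188 -155.33444213867188 22.38599967956543 [ 0.5502 -0.1554  0.0796] tongue 80 [ 0.5936 -0.1525  0.0684] 3.70127553450405 tip 0.062097391681444236
 slot 24 4.3598785 550.5184 -157.21999
scene head 71 551.3029174804688 -154.80551147460938 21.68461799621582 [ 0.5522 -0.1572  0.0788] tongue 58 [ 0.5832 -0.1479  0.0659] 12.168567671082204 tip 0.06242654878012676
 slot 10 9.804538 549.3579 -156.67076
sq 97 ((542.2747802734375, 271.3655090332031), (32.48973846435547, 30.40104866027832), 22.50642204284668) [0.5432363  0.27097855 0.16281728]
stand 881 ((557.7609252929688, 223.4639434814453), (77.01842498779297, 190.6905517578125), 17.227434158325195) [0.56234269 0.22472648 0.08978553]
sq top 162 ((538.3244018554688, 270.416015625), (30.521800994873047, 30.03831672668457), 18.968318939208984) [0.53791973 0.2698568  0.16317239]
```

Call:
carry_out([
  [[0,0,0,0,0,0.2153,-1],[0,0,0,0,0,0.2153,-1],[0,0,0,0,0,0.2153,-1],[0,0,0,0,0,0.2153,-1],[0,0,0,0,0,0.2153,-1],[0,0,0,0,0,0.2153,-1],[0,0,0,0,0,0.2153,-1],[-0.604,0.419,0,0,0,0,-1],[-0.604,0.419,0,0,0,0,-1],[-0.604,0.419,0,0,0,0,-1],[-0.604,0.419,0,0,0,0,-1],[-0.604,0.419,0,0,0,0,-1],[-0.604,0.419,0,0,0,0,-1],[-0.604,0.419,0,0,0,0,-1],[-0.604,0.419,0,0,0,0,-1],[-0.604,0.419,0,0,0,0,-1],[-0.604,0.419,0,0,0,0,-1],[0,0,0,0,0,0,-1],[0,0,0,0,0,0,-1],[0,0,0,0,0,0,-1]],
], force=100)

```text
time: 1.77
eef_pos: [0.5384, 0.2715, 0.2416]
tool_rot: [-179.9, -0.0, 108.3]
contact_force: [-0.2, 0.1, -0.0]
grip_width: 0.0856
```

```bash
cat >> h.py <<'E'
from scipy.spatial.transform import Rotation as R
def rem(x,y,z,yaw):
    s=r.get_state();T=R.from_euler('xyz',s['tool_rot'],degrees=True)
    d=T.inv().apply(np.array([x,y,z])-s['eef_pos']); w=(T.inv()*R.from_euler('xyz',[180,0,yaw],degrees=True)).as_rotvec(degrees=True)
    print('t',s['time'],'tcp',s['eef_pos'].round(4),s['tool_rot'].round(2),'F',s['contact_force'].round(1),'M',s['torque'].round(2),'w',round(s['grip_width'],4),'q6',s['qpos'][5].round(1))
    print('shift units',(d/.05).round(3),'turn units',(w/30).round(3))
E
python3 -c "
from h import *
rem(.539,.2708,.119,108.3)
c=shot('top');cv2.imwrite('pics/t1.png',cv2.resize(c['image'][140:260,150:330],None,fx=4,fy=4))"
```

```text
t 1.7667 tcp [0.5384 0.2715 0.2416] [-1.7990e+02 -3.0000e-02  1.0828e+02] F [-0.2  0.1 -0. ] M [ 0.01  0.05 -0.  ] w 0.0856 q6 -2.1
shift units [-0.018  0.012  2.452] turn units [-0.003 -0.001 -0.001]
```

View pics/t1.png

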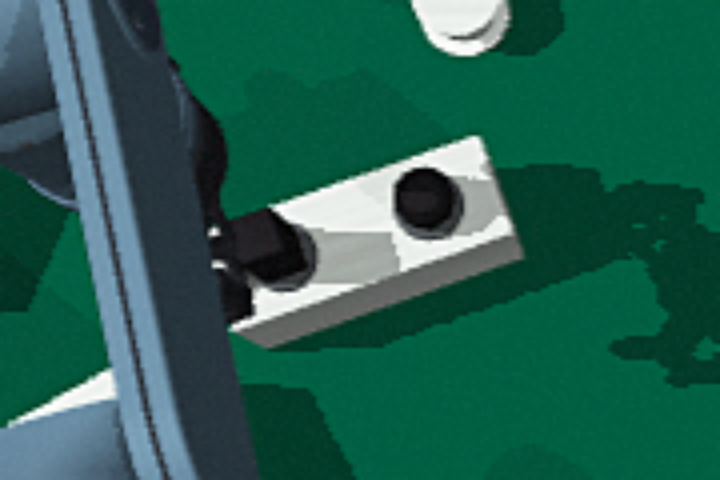

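The arm hides part of the view. The fingers at crop (225,240) hang over the square handle at (270,245), as planned. Now I descend and grip.

Call:
carry_out([
  [[-0.018,0.012,0.41,0,0,0,-1],[0,0,0.41,0,0,0,-1],[0,0,0.41,0,0,0,-1],[0,0,0.41,0,0,0,-1],[0,0,0.41,0,0,0,-1],[0,0,0.4,0,0,0,-1],[0,0,0,0,0,0,-1],[0,0,0,0,0,0,-1],[0,0,0,0,0,0,1],[0,0,0,0,0,0,1],[0,0,0,0,0,0,1],[0,0,0,0,0,0,1],[0,0,0,0,0,0,1],[0,0,0,0,0,0,1],[0,0,0,0,0,0,1],[0,0,0,0,0,0,1],[0,0,0,0,0,0,1],[0,0,0,0,0,0,1],[0,0,0,0,0,0,1]],
])

```text
time: 3.4
eef_pos: [0.5404, 0.2711, 0.121]
tool_rot: [179.9, -0.0, 108.3]
contact_force: [0.7, 0.6, 6.0]
grip_width: 0.0294
```

```bash
python3 -c "
from h import *
rem(.539,.2708,.24,108.3)"
```

```text
t 3.4 tcp [0.5404 0.2711 0.121 ] [179.88  -0.   108.32] F [0.7 0.6 6. ] M [0.02 0.2  0.03] w 0.0294 q6 -2.2
shift units [ 0.003 -0.024 -2.38 ] turn units [ 0.004 -0.     0.001]
```

Call:
carry_out([
  [[0,0,-0.2,0,0,0,1],[0,0,-0.4,0,0,0,1],[0,0,-0.5,0,0,0,1],[0,0,-0.5,0,0,0,1],[0,0,-0.5,0,0,0,1],[0,0,-0.4,0,0,0,1],[0,0,-0.2,0,0,0,1],[0,0,0,0,0,0,1],[0,0,0,0,0,0,1]],
])

```text
time: 4.15
eef_pos: [0.5395, 0.2708, 0.2544]
tool_rot: [-180.0, -0.0, 108.3]
contact_force: [0.5, -0.1, -3.1]
grip_width: 0.0287
```

Call:
carry_out([
  [[-0.34,-0.104,0,0,0,0,1],[-0.68,-0.208,0,0,0,0,1],[-0.68,-0.208,0,0,0,0,1],[-0.68,-0.208,0,0,0,0,1],[-0.68,-0.208,0,0,0,0,1],[-0.68,-0.208,0,0,0,0,1],[-0.68,-0.208,0,0,0,0,1],[-0.68,-0.208,0,0,0,0,1],[-0.68,-0.208,0,0,0,0,1],[-0.68,-0.208,0,0,0,0,1],[-0.68,-0.208,0,0,0,0,1],[-0.68,-0.208,0,0,0,0,1],[-0.34,-0.104,0,0,0,0,1],[0,0,0,0,0,0.2,1],[0,0,0,0,0,0.2,1],[0,0,0,0,0,0,1],[0,0,0,0,0,0,1],[0,0,0,0,0,0,1]],
])

```text
time: 5.65
eef_pos: [0.5491, -0.1551, 0.2536]
tool_rot: [-179.9, -0.1, 96.5]
contact_force: [-0.1, -0.0, -2.5]
grip_width: 0.0291
```

```bash
python3 - <<'E'
from h import *
import pickle
rem(.5503,-.156,.176,96)
t=shot('top');s=shot('scene');pickle.dump((t,s),open('v2.pkl','wb'))
a=cv2.resize(t['image'][130:250,330:450],None,fx=3.3,fy=3.3,interpolation=cv2.INTER_CUBIC);b=cv2.resize(s['image'][120:240,220:340],None,fx=3.3,fy=3.3,interpolation=cv2.INTER_CUBIC)
cv2.imwrite('pics/v2.png',np.hstack([a,b]))
E
```

```text
t 5.65 tcp [ 0.5491 -0.1551  0.2536] [-1.7989e+02 -7.0000e-02  9.6520e+01] F [-0.1 -0.  -2.5] M [-0.    0.06 -0.03] w 0.0291 q6 -33.5
shift units [-0.022  0.026  1.552] turn units [-0.004 -0.002  0.017]
```

View pics/v2.png

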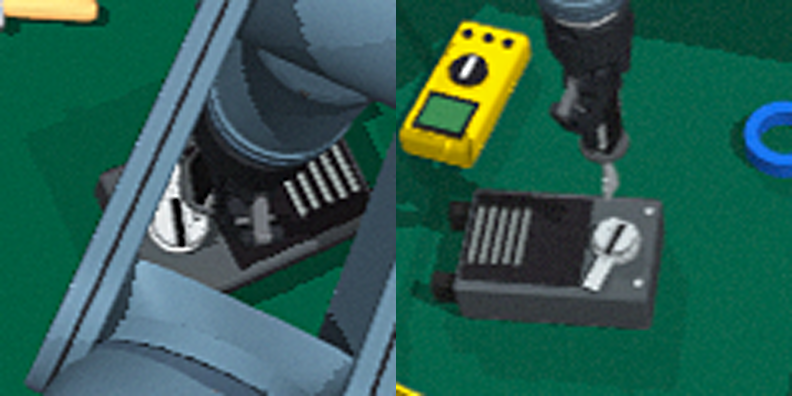

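The driver hangs upright in the hand, with its blade tip near crop (610,198) and the slot centre at (615,238) in the scene half. I'll check both against their projections.

```bash
python3 - <<'E'
from h import *
import pickle
t,s=pickle.load(open('v2.pkl','rb'))
def proj(c,p):
    q=np.linalg.inv(np.array(c['pose']))@np.r_[p,1];f=200/np.tan(np.radians(c['vertical_fov'])/2);return (q[:2]/q[2]*f+[c['cx'],c['cy']]).round(1)
print('blade bottom exp',proj(s,[.5491,-.1551,.148]),'ends',proj(s,[.561,-.1535,.148]),proj(s,[.537,-.1565,.148]),'collar',proj(s,[.5491,-.1551,.226]),'screw exp',proj(s,[.5503,-.156,.08]))
a=cv2.resize(s['image'][155:215,260:310],None,fx=10,fy=10,interpolation=cv2.INTER_CUBIC)
cv2.imwrite('pics/v3.png',a)
E
```

```text
blade bottom exp [284.7 177.9] ends [283.2 180.8] [286.2 175.1] collar [282.5 162.8] screw exp [286.  190.3]
```

View pics/v3.png

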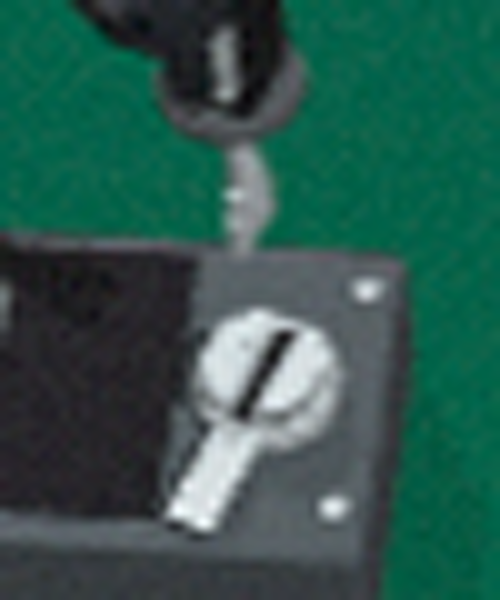

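```bash
python3 - <<'E'
from h import *
import pickle
t,s=pickle.load(open('v2.pkl','rb'))
a=Ph(s,288.7-.45,188.5-.45,.08);b=Ph(s,284.3-.45,196.5-.45,.08);print('slot',a.round(4),b.round(4),((a+b)/2).round(4),np.degrees(np.arctan2(*(b-a)[[1,0]])))
a=Ph(s,286.8-.45,176.5-.45,.148);b=Ph(s,284.2-.45,180-.45,.148);print('blade',((a+b)/2).round(4),np.degrees(np.arctan2(*(b-a)[[1,0]])))
# top view slot line from initial image: crop c1 b: x 350+u/4, y 145+v/4
t=pickle.load(open('top0.pkl','rb'))
print('tophead',Ph(t,350+(535-400)/4-.4,145+210/4-.4,.08).round(4))
a=Ph(t,350+(531-400)/4,145+182/4,.08);b=Ph(t,350+(540-400)/4,145+238/4,.08);print(np.degrees(np.arctan2(*(a-b)[[1,0]])))
E
```

```text
slot [ 0.5388 -0.1537  0.08  ] [ 0.5738 -0.1505  0.08  ] [ 0.5563 -0.1521  0.08  ] 5.360504374431802
blade [ 0.548  -0.1542  0.148 ] -1.454786943928054
tophead [ 0.5479 -0.1547  0.08  ]
5.760469282244865
```

Call:
carry_out([
  [[0.008,0.04,0.1,0,0,0.033,1],[0,0,0.3,0,0,0,1],[0,0,0.3,0,0,0,1],[0,0,0.3,0,0,0,1],[0,0,0.2,0,0,0,1],[0,0,0.1,0,0,0,1],[0,0,0.06,0,0,0,1],[0,0,0.04,0,0,0,1],[0,0,0.04,0,0,0,1],[0,0,0.02,0,0,0,1],[0,0,0,0,0,0,1],[0,0,0,0,0,0,1],[0,0,0,0,0,0,1]],
])

```text
time: 6.83
eef_pos: [0.5517, -0.1551, 0.1822]
tool_rot: [180.0, 0.0, 95.3]
contact_force: [0.4, -0.5, -2.3]
grip_width: 0.0288
```

```bash
python3 -c "
from h import *
rem(.551,-.1545,.176,95.5)"
```

```text
t 6.8333 tcp [ 0.5517 -0.1551  0.1822] [1.7996e+02 2.0000e-02 9.5330e+01] F [ 0.4 -0.5 -2.3] M [-0.03  0.04  0.  ] w 0.0288 q6 -32.2
shift units [ 0.014 -0.012  0.125] turn units [ 0.001  0.001 -0.006]
```

No contact yet. Now down slowly.

Call:
carry_out([
  [[0,0,0.03,0,0,0,1],[0,0,0.03,0,0,0,1],[0,0,0.03,0,0,0,1],[0,0,0.03,0,0,0,1],[0,0,0.0,0,0,0,1],[0,0,0,0,0,0,1]],
])

```text
time: 7.33
eef_pos: [0.5515, -0.155, 0.1759]
tool_rot: [180.0, 0.0, 95.3]
contact_force: [-1.0, 0.1, -0.1]
grip_width: 0.0289
```

```bash
python3 -c "
from h import *
rem(.551,-.1545,.176,95.5)"
```

```text
t 7.3333 tcp [ 0.5515 -0.155   0.1759] [1.800e+02 1.000e-02 9.534e+01] F [-1.   0.1 -0.1] M [0.04 0.14 0.03] w 0.0289 q6 -32.2
shift units [ 0.012 -0.009 -0.001] turn units [ 0.     0.    -0.005]
```

Call:
carry_out([
  [[0,0,0.02,0,0,0,1],[0,0,0.02,0,0,0,1],[0,0,0,0,0,0,1],[0,0,0,0,0,0,1],[0,0,0,0,0,0,1],[0,0,0,0,0,0.1,1],[0,0,0,0,0,0.1,1],[0,0,0,0,0,0.1,1],[0,0,0,0,0,0.1,1],[0,0,0,0,0,0.1,1],[0,0,0,0,0,0.1,1],[0,0,0,0,0,0.1,1],[0,0,0,0,0,0,1],[0,0,0,0,0,0,1]],
])

```text
time: 8.5
eef_pos: [0.5528, -0.1557, 0.1759]
tool_rot: [179.8, 0.1, 74.3]
contact_force: [-0.9, 0.3, 8.0]
grip_width: 0.0295
```

```bash
python3 -c "
from h import *
rem(.551,-.1545,.176,5)
s=shot('scene');cv2.imwrite('pics/v4.png',cv2.resize(s['image'][155:215,250:310],None,fx=8,fy=8,interpolation=cv2.INTER_CUBIC))"
```

```text
t 8.5 tcp [ 0.5528 -0.1557  0.1759] [1.7975e+02 6.0000e-02 7.4330e+01] F [-0.9  0.3  8. ] M [0.04 0.25 0.05] w 0.0295 q6 -11.2
shift units [ 0.013 -0.041 -0.003] turn units [ 0.008 -0.003  2.311]
```

View pics/v4.png

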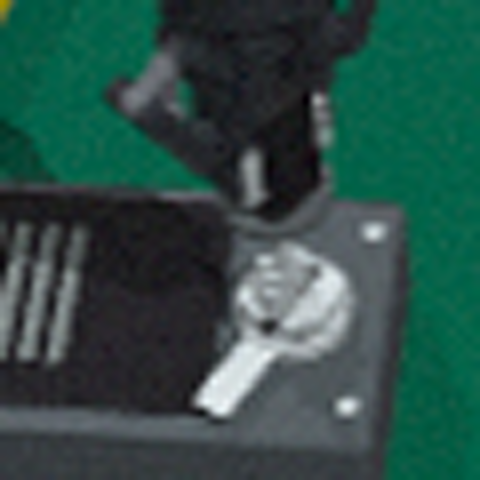

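The blade sits in the slot at crop (280,285), and the tongue has swung towards the cover, with its tip at (212,405). I keep turning.

Call:
carry_out([
  [[0,0,0,0,0,0.12,1],[0,0,0,0,0,0.12,1],[0,0,0,0,0,0.12,1],[0,0,0,0,0,0.12,1],[0,0,0,0,0,0.12,1],[0,0,0,0,0,0.12,1],[0,0,0,0,0,0.12,1],[0,0,0,0,0,0.12,1],[0,0,0,0,0,0.12,1],[0,0,0,0,0,0.12,1],[0,0,0,0,0,0.12,1],[0,0,0,0,0,0.12,1],[0,0,0,0,0,0,1],[0,0,0,0,0,0,1]],
])

```text
time: 9.72
eef_pos: [0.5528, -0.1562, 0.1759]
tool_rot: [179.7, -0.1, 31.1]
contact_force: [-1.0, -1.5, 7.4]
grip_width: 0.0291
```

```bash
python3 -c "
from h import *
rem(.551,-.1545,.176,20)"
```

```text
t 9.7167 tcp [ 0.5528 -0.1562  0.1759] [ 1.7973e+02 -1.0000e-01  3.1130e+01] F [-1.  -1.5  7.4] M [-0.36  0.23  0.09] w 0.0291 q6 32.0
shift units [-0.012 -0.048 -0.003] turn units [ 0.009 -0.004  0.371]
```

Call:
carry_out([
  [[0,0,0,0,0,0.08,1],[0,0,0,0,0,0.08,1],[0,0,0,0,0,0.08,1],[0,0,0,0,0,0.08,1],[0,0,0,0,0,0.08,1],[0,0,0,0,0,0.08,1],[0,0,0,0,0,0,1],[0,0,0,0,0,0,1],[0,0,0,0,0,0,1]],
])

```text
time: 10.47
eef_pos: [0.5527, -0.1564, 0.1759]
tool_rot: [179.8, -0.1, 16.7]
contact_force: [-1.5, -1.3, 8.2]
grip_width: 0.029
```

```bash
python3 -c "
from h import *
rem(.551,-.1545,.176,16.6)
s=shot('scene');cv2.imwrite('pics/v5.png',cv2.resize(s['image'][155:215,250:310],None,fx=8,fy=8,interpolation=cv2.INTER_CUBIC))"
```

```text
t 10.4667 tcp [ 0.5527 -0.1564  0.1759] [ 1.7975e+02 -1.4000e-01  1.6750e+01] F [-1.5 -1.3  8.2] M [-0.48  0.26  0.05] w 0.029 q6 46.4
shift units [-0.021 -0.046 -0.003] turn units [ 0.008 -0.005  0.005]
```

View pics/v5.png

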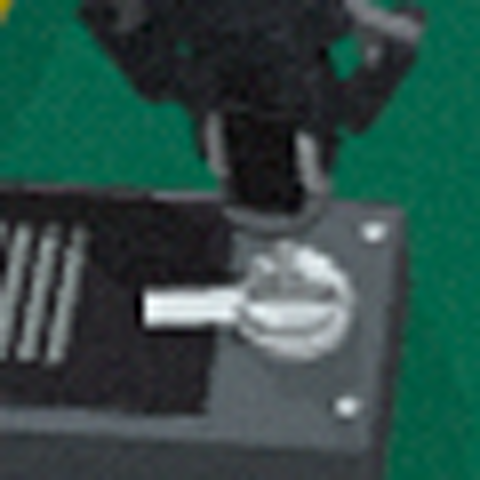

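The tongue now lies over the black cover, with its tip at crop (145,310). There is no stop torque yet, so I go on in small steps.

Call:
carry_out([
  [[0,0,0,0,0,0.05,1],[0,0,0,0,0,0.05,1],[0,0,0,0,0,0.05,1],[0,0,0,0,0,0.05,1],[0,0,0,0,0,0,1],[0,0,0,0,0,0,1],[0,0,0,0,0,0,1]],
])

```text
time: 11.1
eef_pos: [0.5526, -0.1564, 0.1758]
tool_rot: [179.8, -0.2, 10.8]
contact_force: [-0.7, -2.2, 8.9]
grip_width: 0.0291
```

```bash
python3 - <<'E'
from h import *
rem(.551,-.1545,.176,10.7)
s=shot('scene');X=[]
g=cv2.cvtColor(s['image'],cv2.COLOR_BGR2GRAY)
m=[Ph(s,u,v,.068) for v in range(185,205) for u in range(262,280) if g[v,u]>150]; m=np.array(m);c=m.mean(0);print(len(m),c,np.degrees(np.arctan2(c[1]+.156,c[0]-.551)))
vx,vy,*_=cv2.fitLine(m[:,:2].astype(np.float32)*1000,cv2.DIST_L2,0,.01,.01).ravel();print(np.degrees(np.arctan2(vy,vx)))
E
```

```text
t 11.1 tcp [ 0.5526 -0.1564  0.1758] [ 1.7977e+02 -1.6000e-01  1.0750e+01] F [-0.7 -2.2  8.9] M [-0.47  0.36  0.08] w 0.0291 q6 52.4
shift units [-0.024 -0.044 -0.004] turn units [ 0.008 -0.005  0.002]
39 [ 0.56866535 -0.19398294  0.068     ] -65.05750294145379
-66.78211
```

Call:
carry_out([
  [[0,0,0,0,0,0.05,1],[0,0,0,0,0,0.05,1],[0,0,0,0,0,0.0,1],[0,0,0,0,0,0,1],[0,0,0,0,0,0,1]],
])

```text
time: 11.57
eef_pos: [0.5526, -0.1565, 0.1758]
tool_rot: [179.8, -0.2, 7.8]
contact_force: [-0.9, -2.3, 8.1]
grip_width: 0.0289
```

```bash
cat > m.py <<'E'
from h import *
rem(.551,-.1545,.176,7.7)
s=shot('scene')
g=cv2.cvtColor(s['image'],cv2.COLOR_BGR2GRAY)
m=[Ph(s,u,v,.068) for v in range(185,205) for u in range(262,280) if g[v,u]>150]; m=np.array(m);c=m.mean(0);print(len(m),c,np.degrees(np.arctan2(c[1]+.156,c[0]-.551)))
vx,vy,*_=cv2.fitLine(m[:,:2].astype(np.float32)*1000,cv2.DIST_L2,0,.01,.01).ravel();print(np.degrees(np.arctan2(vy,vx)))
E
python3 m.py
```

```text
t 11.5667 tcp [ 0.5526 -0.1565  0.1758] [ 1.7976e+02 -1.7000e-01  7.8000e+00] F [-0.9 -2.3  8.1] M [-0.52  0.31  0.46] w 0.0289 q6 55.4
shift units [-0.027 -0.044 -0.004] turn units [ 0.008 -0.006  0.003]
42 [ 0.56812039 -0.19518062  0.068     ] -66.39655926399404
-68.23651
```

Call:
carry_out([
  [[0,0,0,0,0,0.05,1],[0,0,0,0,0,0,1],[0,0,0,0,0,0,1],[0,0,0,0,0,0,1],[0,0,0,0,0,0,1]],
])

```text
time: 12.03
eef_pos: [0.5527, -0.1564, 0.1758]
tool_rot: [179.8, -0.2, 6.3]
contact_force: [-1.9, -2.0, 8.6]
grip_width: 0.0292
```

```bash
python3 m.py
```

```text
t 12.0333 tcp [ 0.5527 -0.1564  0.1758] [ 1.7976e+02 -1.7000e-01  6.3300e+00] F [-1.9 -2.   8.6] M [-0.54  0.3   0.74] w 0.0292 q6 56.8
shift units [-0.029 -0.042 -0.004] turn units [ 0.008 -0.006 -0.046]
43 [ 0.56805386 -0.19545378  0.068     ] -66.62362993458409
-69.0023
```

The stop is reached: the torque rose from 0.08 to 0.46 to 0.74 N m while the tongue stayed put. I back off within the play and lift out.

Call:
carry_out([
  [[0,0,0,0,0,-0.07,1],[0,0,0,0,0,-0.07,1],[0,0,0,0,0,-0.07,1],[0,0,0,0,0,-0.07,1],[0,0,0,0,0,0,1],[0,0,-0.06,0,0,0,1],[0,0,-0.1,0,0,0,1],[0,0,-0.2,0,0,0,1],[0,0,-0.4,0,0,0,1],[0,0,-0.4,0,0,0,1],[0,0,-0.3,0,0,0,1],[0,0,-0.2,0,0,0,1],[0,0,0,0,0,0,1],[0,0,0,0,0,0,1]],
])

```text
time: 13.25
eef_pos: [0.5516, -0.155, 0.257]
tool_rot: [180.0, -0.0, 14.6]
contact_force: [0.2, 0.4, -2.3]
grip_width: 0.0292
```

Call:
carry_out([
  [[0,0,0,0,0,-0.22,1],[0,0,0,0,0,-0.22,1],[0,0,0,0,0,-0.22,1],[0,0,0,0,0,-0.22,1],[0,0,0,0,0,-0.22,1],[0,0,0,0,0,-0.22,1],[0,0,0,0,0,-0.22,1],[0,0,0,0,0,-0.22,1],[0,0,0,0,0,-0.22,1],[0,0,0,0,0,-0.22,1],[0,0,0,0,0,-0.22,1],[0,0,0,0,0,-0.22,1],[0,0,0,0,0,-0.22,1],[0,0,0,0,0,-0.22,1],[0,0,0,0,0,0,1],[0,0,0,0,0,0,1]],
])

```text
time: 14.58
eef_pos: [0.5509, -0.1547, 0.2555]
tool_rot: [-179.9, -0.1, 106.8]
contact_force: [-0.1, 0.1, -1.5]
grip_width: 0.0293
```

```bash
python3 m.py; python3 -c "
from h import *
rem(.5395,.2708,.254,108.3)
s=shot('scene');cv2.imwrite('pics/v6.png',cv2.resize(s['image'][130:220,230:330],None,fx=6,fy=6,interpolation=cv2.INTER_CUBIC))"
```

```text
t 14.5833 tcp [ 0.5509 -0.1547  0.2555] [-1.7990e+02 -1.0000e-01  1.0684e+02] F [-0.1  0.1 -1.5] M [0.03 0.03 0.02] w 0.0293 q6 -43.7
shift units [1.00e-03 5.00e-03 1.59e+00] turn units [-5.000e-03  1.000e-03  3.305e+00]
45 [ 0.56810891 -0.19550732  0.068     ] -66.58465677524872
-70.976364
t 14.6333 tcp [ 0.5511 -0.1548  0.2558] [-1.7992e+02 -8.0000e-02  1.0683e+02] F [-0.1 -0.6 -1.3] M [-0.   -0.02 -0.  ] w 0.029 q6 -43.7
shift units [8.214 2.243 0.043] turn units [-0.003 -0.003 -0.049]
```

View pics/v6.png

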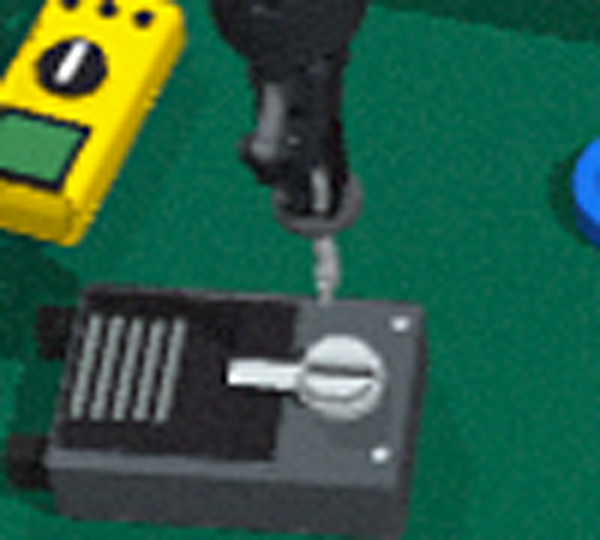

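The screw is locked, with the tongue over the cover (tip at crop (232,373)), and the driver is held upright. I carry it back over its opening.

Call:
carry_out([
  [[0,0,0,0,0,-0.049,1],[0.34,0.102,0,0,0,0,1],[0.679,0.204,0,0,0,0,1],[0.679,0.204,0,0,0,0,1],[0.679,0.204,0,0,0,0,1],[0.679,0.204,0,0,0,0,1],[0.679,0.204,0,0,0,0,1],[0.679,0.204,0,0,0,0,1],[0.679,0.204,0,0,0,0,1],[0.679,0.204,0,0,0,0,1],[0.679,0.204,0,0,0,0,1],[0.679,0.204,0,0,0,0,1],[0.679,0.204,0,0,0,0,1],[0.34,0.102,0,0,0,0,1],[0,0,0,0,0,0,1],[0,0,0,0,0,0,1],[0,0,0,0,0,0,1]],
])

```text
time: 16.1
eef_pos: [0.5381, 0.2696, 0.2565]
tool_rot: [-180.0, 0.0, 108.5]
contact_force: [-0.2, -0.1, -2.2]
grip_width: 0.0287
```

```bash
python3 -c "
from h import *
rem(.5395,.2708,.121,108.3)
s=shot('scene');cv2.imwrite('pics/v7.png',cv2.resize(s['image'][180:270,350:450],None,fx=6,fy=6,interpolation=cv2.INTER_CUBIC))"
```

```text
t 16.1 tcp [0.5381 0.2696 0.2565] [-1.7995e+02  4.0000e-02  1.0845e+02] F [-0.2 -0.1 -2.2] M [0.01 0.02 0.  ] w 0.0287 q6 -2.4
shift units [0.016 0.036 2.709] turn units [-0.002  0.001  0.005]
```

View pics/v7.png

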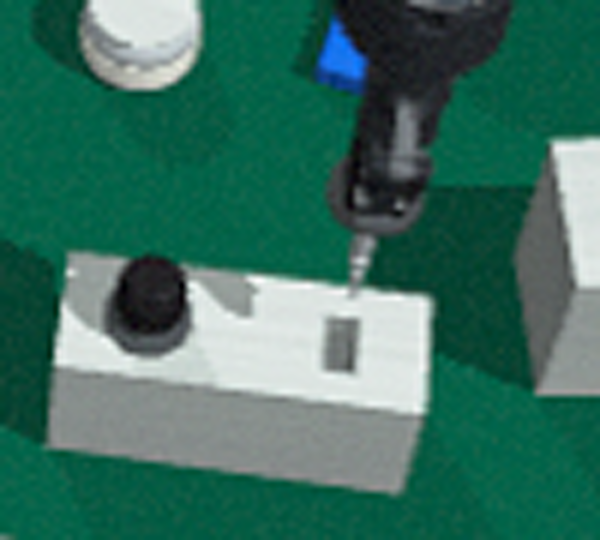

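The free opening is at crop (341,345) with the blade above it. I lower the driver.

Call:
carry_out([
  [[0.016,0.036,0.2,0,0,0.005,1],[0,0,0.3,0,0,0,1],[0,0,0.3,0,0,0,1],[0,0,0.2,0,0,0,1],[0,0,0.1,0,0,0,1],[0,0,0.1,0,0,0,1],[0,0,0.1,0,0,0,1],[0,0,0.1,0,0,0,1],[0,0,0,0,0,0,1],[0,0,0,0,0,0,1]],
])

```text
time: 16.98
eef_pos: [0.5397, 0.2716, 0.1869]
tool_rot: [180.0, 0.0, 108.4]
contact_force: [-0.1, 1.0, -1.4]
grip_width: 0.0286
```

```bash
python3 -c "
from h import *
rem(.5395,.2708,.121,108.3)"
```

```text
t 16.9833 tcp [0.5397 0.2716 0.1869] [180.     0.   108.36] F [-0.1  1.  -1.4] M [ 0.04 -0.06  0.03] w 0.0286 q6 -2.2
shift units [-0.014 -0.009  1.317] turn units [0.    0.    0.002]
```

The edge is now 9 mm below the stand's top face with no load, so the blade is in the opening.

Call:
carry_out([
  [[-0.014,0,0.2,0,0,0,1],[0,0,0.25,0,0,0,1],[0,0,0.25,0,0,0,1],[0,0,0.25,0,0,0,1],[0,0,0.15,0,0,0,1],[0,0,0.1,0,0,0,1],[0,0,0.06,0,0,0,1],[0,0,0.04,0,0,0,1],[0,0,0.02,0,0,0,1],[0,0,0,0,0,0,1],[0,0,0,0,0,0,1]],
])

```text
time: 17.9
eef_pos: [0.5403, 0.271, 0.1214]
tool_rot: [179.9, 0.0, 108.4]
contact_force: [0.4, 0.1, -2.1]
grip_width: 0.029
```

```bash
python3 -c "
from h import *
rem(.5395,.2708,.121,108.3)"
```

```text
t 17.9 tcp [0.5403 0.271  0.1214] [179.94   0.   108.36] F [ 0.4  0.1 -2.1] M [ 0.01 -0.01 -0.03] w 0.029 q6 -2.3
shift units [ 0.001 -0.016  0.007] turn units [0.002 0.    0.002]
```

Almost down. Next I lower it the last millimetre, open the gripper and retreat upward.

Call:
carry_out([
  [[0,0,0.02,0,0,0,1],[0,0,0,0,0,0,1],[0,0,0,0,0,0,-1],[0,0,0,0,0,0,-1],[0,0,0,0,0,0,-1],[0,0,0,0,0,0,-1],[0,0,0,0,0,0,-1],[0,0,0,0,0,0,-1],[0,0,0,0,0,0,-1],[0,0,-0.2,0,0,0,-1],[0,0,-0.4,0,0,0,-1],[0,0,-0.4,0,0,0,-1],[0,0,-0.4,0,0,0,-1],[0,0,-0.4,0,0,0,-1],[0,0,-0.4,0,0,0,-1],[0,0,-0.2,0,0,0,-1],[0,0,0,0,0,0,-1],[0,0,0,0,0,0,-1],[0,0,0,0,0,0,-1],[0,0,0,0,0,0,-1]],
])

```text
time: 19.57
eef_pos: [0.5391, 0.2707, 0.2382]
tool_rot: [-179.8, -0.0, 108.4]
contact_force: [0.0, 0.1, 0.8]
grip_width: 0.0854
```

```bash
python3 m.py; python3 - <<'E'
from h import *
s=shot('scene');cv2.imwrite('pics/v8.png',cv2.resize(s['image'][150:270,230:450],None,fx=3.6,fy=3.6,interpolation=cv2.INTER_CUBIC))
z=s['range_z']
q=np.array([P(s,u,v) for v in range(215,245) for u in range(395,420)]);q=q[(q[:,2]>.15)&(q[:,2]<.18)&(np.hypot(q[:,0]-.54,q[:,1]-.271)<.03)];print('handle top',len(q),q.mean(0),np.percentile(q[:,2],90))
E
```

```text
t 19.5667 tcp [0.5391 0.2707 0.2382] [-1.7983e+02 -1.0000e-02  1.0836e+02] F [0.  0.1 0.8] M [-0.03 -0.03  0.03] w 0.0854 q6 -2.3
shift units [-8.145 -2.449  1.25 ] turn units [-0.004  0.005  3.355]
25 [ 0.56794945 -0.19397261  0.068     ] -65.94593286295607
-62.683247
handle top 79 [0.54778108 0.26992978 0.16122504] 0.16507779759228472
```

View pics/v8.png

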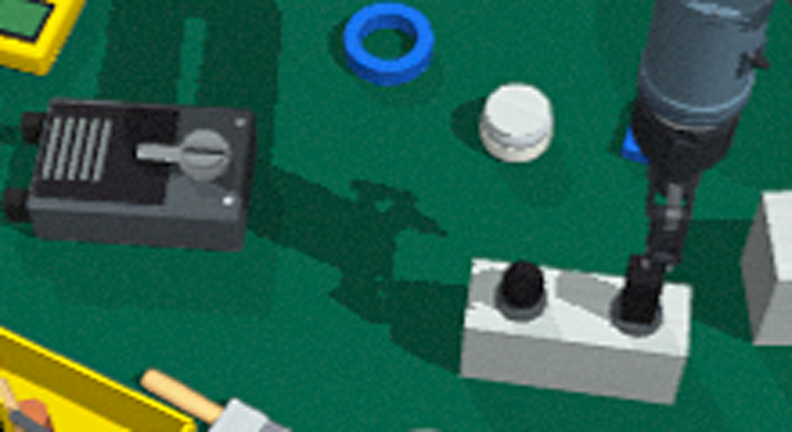

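The driver stands upright with its collar on the stand at crop (638,300) and its top at 165 mm. The tongue is over the cover at (150,152), and the open fingers are clear above. Handing in.

```bash
python3 -c "
from plant import r
print(r.hand_in())"
```

```text
the job is handed in; nothing more can be done
None
```

The cover is locked and the flat driver is back in its opening in the smaller stand. The job was handed in at about 20 s of the 58 s; hand-in reports no verdict.

- **Turning the screw:** I seated the blade in the slot at floor height and turned clockwise until the stop. The torque there rose from 0.08 to 0.46 to 0.74 N m while the tongue stopped moving. The tongue reads about -66° against the -67.4° expected along the case's -y.
- **Driver put back:** It stands upright, collar on the stand, with its top at about 165 mm against the 164 mm expected. The gripper is open and about 60 mm above it, and the contact force is near zero.
- **Checks that disagreed:**
  - The scene camera placed the slot about 6 mm in x and 3–4 mm in y from the top camera. I used a position between the two, and the blade went in without side load.
  - The last tongue fit was noisier, with one method giving -63° because the arm's shadow fell on the tongue. The final picture shows it unmoved.
- **Bystanders:** I did not measure their positions again. The nut driver, and the reel where it shows, look undisturbed in the last picture. The meter and brush are only partly in it.

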